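# Hang the large measuring cup on its slanted rack arm

### The arm

A 7-joint arm with a two-finger parallel gripper is mounted at the origin on a cart in front of the work surface, level with it; the furniture and walls round the work are solid. World frame = base frame: x ahead of the robot, y to its left, z up, the work surface at z = 0. Lengths are in m, angles in degrees, forces in N, time in s.
With the tool pointing down it reaches from about 0.425 to 0.875 m from the base axis. Payload 4.7 kg.
Tool frame: the origin (TCP) lies between the finger pads; the fingertips stand ctrl.tip_reach ahead of it and the grasp point (between the pads) lies 8 mm behind it (ctrl.tip_reach is the distance from the TCP to the fingertips, in m); z points along the fingers, y is the line along which they close (so a half turn about z gives the same grasp; the last joint's range is limited). The gripper opens to 85 mm and grips with 20 to 120 N. Pads are 22 mm wide; open, the fingers measure 114 mm over their backs; the gripper's body (76 mm by 85 mm) begins 54 mm behind the grasp point. The pads swing forward as they close: fully open they stand 13 mm farther back than shut.
Start: joints at [65.896, 18.392, -4.016, 83.108, 1.295, 78.541, -3.26], TCP at [0.274, -0.59, 0.242] pointing down, gripper open.
Joint ranges: [-163.93, 163.93], [-17.29, 119.83], [-79.2, 71.16], [3.27, 140.29], [-89.18, 269.18], [5.43, 117.66], [-154.24, 154.24]. Speed limits (degrees/s): [147.25, 147.25, 180, 180, 180, 180, 180].

### API

Orientations are given as a 3x3 rotation matrix whose columns are the frame's x, y, z axes.
In Python, from station import ctrl, vision gives the robot as it stands. The module is installed in compiled form; this text tells all that it offers.
- The arm moves only by the shell command python3 -m pendant 'ROWS'. ROWS is JSON, one flat list of numbers, 7 for each row, row after row: the opening, from 0 (shut) to 1 (fully open), then the shift along the tool's x, y, z in mm, then the turn, a rotation vector about the tool's x, y, z in rad. In form: [gripper, x, y, z, wx, wy, wz, gripper, x, y, z, wx, wy, wz, ...]. A call has exactly 8 rows; each row shifts and turns the commanded pose from where the row before left it, along the tool's axes as they then stand; what a row does not reach is not made up. A row lasts 1/10 s, in which the tool goes at most 50 mm and 8.59 degrees, less where a joint would pass 70% of its speed; a pose out of reach is approached as far as the arm can. A call is refused whole if a number of a shift passes 50 or a number of a turn 0.15, either way. A call with a gripper value outside its range is refused whole. The fingers move at their own pace and stop on an object; the grip force is fixed at half the most. Time passes only in rows, so rows that do not move let the fingers close, or fill a call up. It gives the time, the measured TCP pose, the force, the opening and the grip force at its end, in the units of the state.
- ctrl.state(): the state, without advancing time (a new reading comes with each control period).
- vision.get_image(name): name is "scene" or "top" or "wrist"; returns a dict with "frame" (480x640x3 uint8, red, green, blue), "fx", "fy", "cx", "cy" (pixels), "view" (4x4, takes a point from world to camera coordinates). Camera axes: x right, y up, looking along -z (the intrinsics and any distortion apply to the point x, -y, -z); pixel columns grow to the right and rows downward; lengths in m; the calibration is good to about 2 mm. A picture is of the moment at which its call begins. There is no depth.
- ctrl.sign_off(): hands the job in; it is judged then, once.
The state is a dict: "clock": time; "q": joint angles; "dq": joint speeds; "joint_torque": joint torques, N m; "tcp_pos": TCP position; "tool_rot": TCP orientation; "wrist_force": force on the tool from outside, world axes, zero at the start; "wrist_torque": the same for the moment, N m; "grip_width": opening from 0.0 (shut) to 1.0 (fully open); "grip_force": force on a finger pad.
Only numpy, scipy, OpenCV 4.12 (cv2) and the standard library are available. Lean on these libraries where they do the work, as an engineer would, in place of code of your own. Each camera call takes 0.05 s, during which the arm holds its last target. There are 200 camera calls.

### The job

Hang the larger of the two measuring cups on the wooden stand: thread the hole at the end of its handle over the right-hand slanted arm (right as seen from the robot), slide it well down the arm, and let go so that it hangs there still. Leave the smaller cup standing where it is, and do not disturb the timer, the salt shaker or the garlic.

Things in the scene. Friction and masses are not known exactly. Their poses are not given: they have to be found in the camera images.
- large_cup: Large measuring cup on the worktop: round steel cup 84 mm across, 60 mm high, mouth up, about 0.16 kg. Origin: centre of its underside, z up out of its mouth. A wooden handle runs straight along its +x, mid-height 46 mm above the underside, ending in a round eye with a hole; 202 mm long in all. At the start the handle points away from the robot, within 0.4 rad of world +x.
- large_cup_hole (a point): Centre of the hole in the large cup's handle, half way through, at x = 140 mm, z = 46 mm of the cup. The hole, 19 mm wide, goes right through along the cup's z; the wooden eye round it is 40 mm across and 20 mm thick (z). Axes as the cup's.
- large_cup_grip (a point): A place to grip the large cup's handle: middle of the wooden bar, at x = 78 mm, z = 46 mm of the cup, so 62 mm from the hole centre. The bar is 22 mm wide (y, the way to close) and 16 mm thick (z) and runs from x = 41 to 127 mm. Axes as the cup's.
- small_cup: Small measuring cup of the same make, to be left alone: steel cup 62 mm across, 45 mm high. Origin: centre of its underside; its handle runs along its +x, hole centre at x = 115 mm, 31 mm above the underside.
- stand: Wooden stand, fixed: base board 16 mm thick, reaching 75 mm forward of an upright board 240 mm wide and 287 mm high. Origin on the worktop under the front face of the upright board; -x is its front, facing the robot. A steel arm rises from the front face at y = -70 mm (right) and at y = +70 mm (left), feet 210 mm above the worktop.
- right_arm: Right-hand arm of the stand: straight steel rod, 9 mm thick, 90 mm long, rounded end. Origin: its foot in the board's front face. z runs along the rod to its tip, at 45 degrees up and out towards the robot; y is the stand's y; x points 45 degrees up and into the board. The cup can be threaded with its axes parallel to these; its handle then slants 45 degrees down from the arm towards the robot.
- right_arm_tip (a point): Tip of the right-hand arm, 90 mm from its foot along its z; axes as the arm's. With the cup's axes parallel to the arm's, the eye meets the board when the hole centre is about 30 mm from the foot. Once let go, the cup swings somewhat further down and stays on the arm.
- timer: White and red kitchen timer, 67 mm across, 56 mm high, right of the stand; leave alone. Origin: centre of its underside.
- shaker: Salt shaker with grey cap, 44 mm across, 90 mm high, right of the timer; leave alone. Origin: centre of its underside.
- garlic_head: Head of garlic, 60 mm, left of the stand; leave alone. Origin: centre of its underside.

How it is judged:
By the outcome, as a careful person would: the job done as asked, in the order asked, and still so for the second after the job is handed in, with the robot touching nothing.
It also fails if it takes over 50 s, if anything falls off the work surface, if the arm or the gripper's body presses on something with over 40 N, if the wrist force passes 120 N, or if a joint passes its speed limit or range.

## Working session

There is one attempt and no reset: what is moved stays moved. The work goes in short steps, Python scripts to look and compute and a shell command to move; the robot and the scene stay as the last step left them, time stands still between calls to the robot, and variables do not carry over. Pictures are saved under pics/ and viewed, at most 10 in all, crops included, and the job is handed in when it is done.

```bash
mkdir -p pics; cat > h.py <<'E'
import numpy as np, cv2
from station import ctrl, vision
def grab(n,save=None):
    d=vision.get_image(n)
    if save: cv2.imwrite('pics/'+save+'.png',cv2.cvtColor(d['frame'],cv2.COLOR_RGB2BGR))
    return d
def ray(d,u,v):
    V=np.array(d['view']);R=V[:3,:3];o=-R.T@V[:3,3]
    c=np.array([(u-d['cx'])/d['fx'],-(v-d['cy'])/d['fy'],-1])
    r=R.T@c; return o,r/np.linalg.norm(r)
def plane(d,u,v,z):
    o,r=ray(d,u,v); return o+r*(z-o[2])/r[2]
def tri(rays):
    A=np.zeros((3,3));b=np.zeros(3)
    for o,r in rays:
        P=np.eye(3)-np.outer(r,r);A+=P;b+=P@o
    p=np.linalg.solve(A,b)
    return p,[np.linalg.norm((np.eye(3)-np.outer(r,r))@(p-o)) for o,r in rays]
def proj(d,p):
    V=np.array(d['view']);c=V[:3,:3]@p+V[:3,3]
    return d['cx']+d['fx']*c[0]/-c[2], d['cy']-d['fy']*c[1]/-c[2]
E
python3 - <<'E'
from h import *
import pickle
ds={n:grab(n,n+'0') for n in('scene','top','wrist')}
pickle.dump(ds,open('d0.pkl','wb'))
for n,d in ds.items():
    o,r=ray(d,320,240);print(n,d['fx'],o.round(3),r.round(3),[k for k in d])
s=ctrl.state();print(s['tcp_pos'],s['tool_rot'],s['clock'],ctrl.tip_reach)
E
```

```text
scene 592.5431769697741 [ 0.046 -0.592  1.231] [ 0.391  0.503 -0.771] ['frame', 'fx', 'fy', 'cx', 'cy', 'view']
top 553.7599803457184 [0.423 0.115 1.437] [ 0.12  -0.019 -0.993] ['frame', 'fx', 'fy', 'cx', 'cy', 'view']
wrist 378.2308018682268 [ 0.35  -0.553  0.373] [-0.322 -0.133 -0.937] ['frame', 'fx', 'fy', 'cx', 'cy', 'view']
[ 0.27356122 -0.5891831   0.24146813] [[ 9.06959734e-01  4.21216663e-01 -7.50794027e-04]
 [ 4.21217311e-01 -9.06958816e-01  1.29738972e-03]
 [-1.34457095e-04 -1.49292767e-03 -9.99998877e-01]] 0.15 0.011
```

View pics/scene0.png

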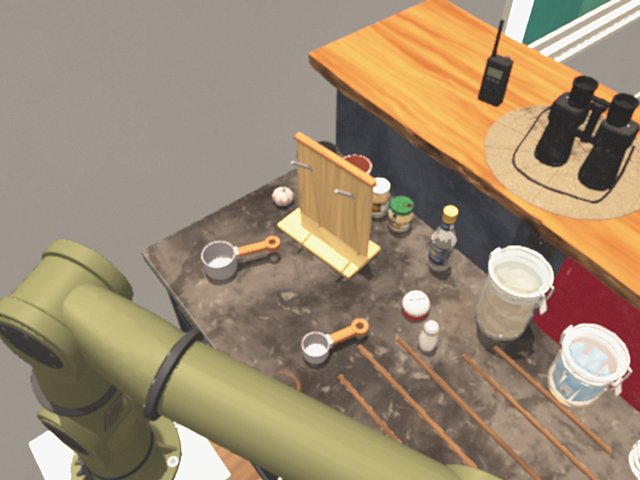

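View pics/top0.png

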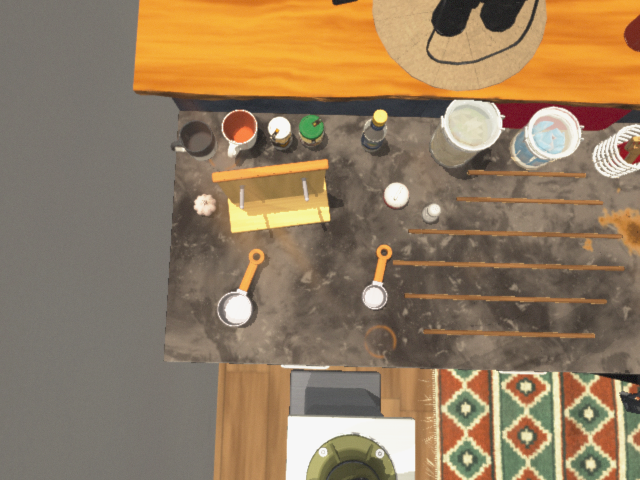

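The scene view shows the large cup at about (220,260), its eye at (273,243) and the right arm tip near (338,191). In the top view the cup is at (235,308), the eye at (257,257) and the right arm near (306,190). I'll zoom in on these.

```bash
python3 - <<'E'
from h import *
import pickle
ds=pickle.load(open('d0.pkl','rb'))
def crop(n,u,v,w,h,k):
    im=cv2.cvtColor(ds[n]['frame'],cv2.COLOR_RGB2BGR)[v:v+h,u:u+w]
    return cv2.resize(im,None,fx=k,fy=k,interpolation=cv2.INTER_CUBIC)
a=crop('scene',195,225,100,75,4);b=crop('scene',280,130,100,75,4)
c=crop('top',205,245,100,75,4);d=crop('top',230,160,100,75,4)
cv2.imwrite('pics/crops.png',np.vstack([np.hstack([a,b]),np.hstack([c,d])]))
for n,(u,v,w,h) in dict(scene=(195,225,95,60),top=(205,243,70,60)).items():
    f=ds[n]['frame'][v:v+h,u:u+w];hsv=cv2.cvtColor(f,cv2.COLOR_RGB2HSV)
    m=cv2.inRange(hsv,(5,130,90),(22,255,255))
    cs,hi=cv2.findContours(m,cv2.RETR_CCOMP,cv2.CHAIN_APPROX_NONE)
    for q,hh in zip(cs,hi[0]):
        if len(q)>6:
            M=cv2.moments(q);print(n,'hole' if hh[3]>=0 else 'out',M['m00'],M['m10']/max(M['m00'],1)+u,M['m01']/max(M['m00'],1)+v,q.reshape(-1,2).min(0)+[u,v],q.reshape(-1,2).max(0)+[u,v])
E
```

```text
scene out 395.5 261.2195533080489 245.79646017699116 [238 236] [279 255]
top out 419.5 251.7953913388955 267.2757250695272 [239 249] [264 290]
top hole 41.0 256.1707317073171 256.2764227642276 [252 253] [260 260]
```

View pics/crops.png

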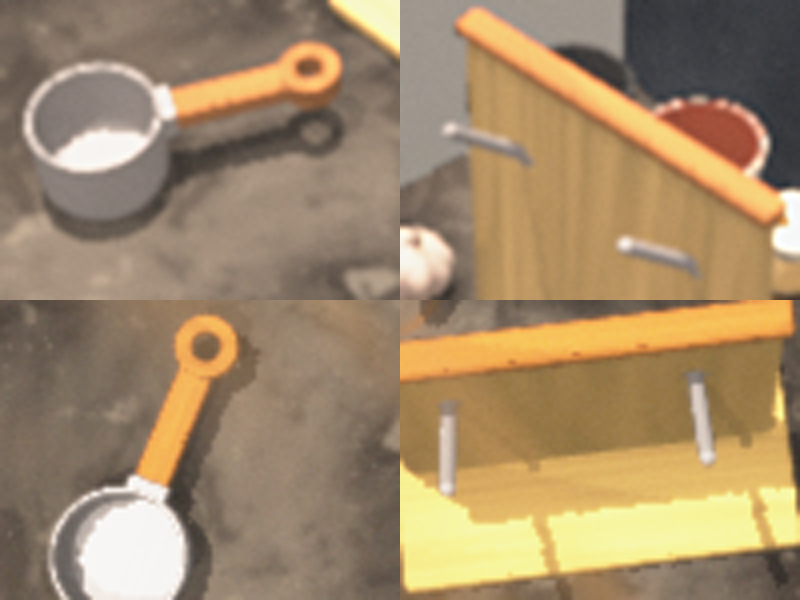

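Crops show the hole at scene (272.4,241.6) / top (256.2,256.8). The right arm tip is at scene (336.3,191) / top (307,199.5), and its foot at (353.7,197) / (303.7,179). Next I triangulate these.

```bash
python3 - <<'E'
from h import *
import pickle
ds=pickle.load(open('d0.pkl','rb'))
P={}
for k,s,t in [('hole',(272.4,241.6),(256.2,256.7)),('root',(237.5,250.5),(243,289)),('rtip',(336.5,191.2),(307,199)),('rfoot',(353.7,197),(303.7,179)),('ltip',(292.5,162.5),(241.7,207.3)),('lfoot',(311.7,170),(242.2,187))]:
    p,e=tri([ray(ds['scene'],*s),ray(ds['top'],*t)]);P[k]=p;print(k,p.round(4),np.round(e,4))
h=P['hole']-P['root'];print('handle yaw',np.arctan2(h[1],h[0]))
a=P['rtip']-P['rfoot'];print(np.linalg.norm(a),a.round(3)); b=P['ltip']-P['lfoot'];print(np.linalg.norm(b),b.round(3))
print(P['ltip']-P['rtip'],P['lfoot']-P['rfoot'])
# cup rim from top
E
```

```text
hole [0.5438 0.2472 0.0538] [0.0001 0.0001]
root [0.4603 0.2783 0.0521] [0.0026 0.0026]
rtip [0.651  0.1229 0.2708] [0.0005 0.0005]
rfoot [0.7109 0.1314 0.2057] [0.0007 0.0007]
ltip [0.6298 0.2618 0.2695] [0.0002 0.0002]
lfoot [0.6901 0.2702 0.2026] [0.0016 0.0016]
handle yaw -0.35603751411768064
0.08887278981718633 [-0.06  -0.008  0.065]
0.09041646418458577 [-0.06  -0.008  0.067]
[-0.02120852  0.1389361  -0.00132129] [-0.02079063  0.13878428 -0.00305686]
```

Measured points agree with the text: hole rim z 0.054 (text 0.056), arm length 89–90 mm, arm spacing 140 mm. Next I plan the approach.

```bash
cat >> h.py <<'E'
from scipy.spatial.transform import Rotation as Ro
def Rz(a): return Ro.from_euler('z',a).as_matrix()
def plan(wps,g=1.0,p=None,R=None):
    s=ctrl.state()
    p=np.array(s['tcp_pos']) if p is None else p; R=np.array(s['tool_rot']) if R is None else R
    for tp,tR,n in wps:
        for i in range(n):
            k=n-i
            sh=np.round(R.T@(tp-p)/k*1000,1); w=np.round(Ro.from_matrix(R.T@tR).as_rotvec()/k,3)
            print([g,*sh.tolist(),*w.tolist()])
            p=p+R@sh/1000; R=R@Ro.from_rotvec(w).as_matrix()
        print('->',p.round(4))
E
cat >> h.py <<'E'
yaw=-0.356
def gripR(y): 
    x=np.array([np.cos(y),np.sin(y),0]);z=np.array([0,0,-1.]);return np.c_[x,np.cross(z,x),z]
E
python3 - <<'E'
from h import *
import pickle
ds=pickle.load(open('d0.pkl','rb'))
R0=np.array(ctrl.state()['tool_rot']);Rg=gripR(yaw)
# top view rim check
print([np.round(proj(ds[n],np.array([.4126,.296,.06])),1) for n in('scene','top')])
mid=Ro.from_rotvec(0*np.ones(3)).as_matrix()@gripR(0.03)
plan([(np.array([.53,-.2,.25]),mid,11),(np.array([.4857,.2688,.15]),Rg,13)])
E
```

```text
[array([218.4, 253.3]), array([234.1, 309.1])]
[1.0, 36.0, -22.3, -0.7, -0.0, 0.0, 0.037]
[1.0, 35.2, -23.6, -0.8, -0.0, 0.0, 0.037]
[1.0, 34.3, -24.9, -0.7, -0.0, 0.0, 0.037]
[1.0, 33.4, -26.1, -0.8, -0.0, 0.0, 0.037]
[1.0, 32.4, -27.3, -0.7, -0.0, 0.0, 0.037]
[1.0, 31.3, -28.5, -0.8, -0.0, 0.0, 0.037]
[1.0, 30.3, -29.7, -0.7, -0.0, 0.0, 0.037]
[1.0, 29.1, -30.8, -0.8, -0.0, 0.0, 0.036]
[1.0, 28.0, -31.8, -0.7, -0.0, 0.0, 0.037]
[1.0, 26.8, -32.8, -0.8, -0.001, 0.0, 0.036]
[1.0, 25.7, -33.7, -0.8, -0.0, 0.001, 0.037]
-> [ 0.53 -0.2   0.25]
[1.0, -2.3, -36.1, 7.7, -0.0, -0.0, 0.03]
[1.0, -3.4, -36.1, 7.7, -0.0, -0.0, 0.03]
[1.0, -4.5, -35.9, 7.7, -0.0, -0.0, 0.03]
[1.0, -5.6, -35.8, 7.7, -0.0, -0.0, 0.03]
[1.0, -6.7, -35.6, 7.7, -0.0, -0.0, 0.03]
[1.0, -7.7, -35.4, 7.7, -0.0, -0.0, 0.029]
[1.0, -8.7, -35.2, 7.7, -0.0, -0.0, 0.03]
[1.0, -9.8, -34.9, 7.7, -0.0, -0.0, 0.029]
[1.0, -10.8, -34.6, 7.7, -0.0, -0.0, 0.03]
[1.0, -11.8, -34.2, 7.7, -0.0, -0.0, 0.029]
[1.0, -12.8, -33.9, 7.7, -0.0, -0.0, 0.03]
[1.0, -13.8, -33.4, 7.7, -0.0, -0.0, 0.029]
[1.0, -14.8, -33.1, 7.8, -0.0, -0.0, 0.03]
-> [0.4858 0.2688 0.15  ]
```

```bash
python3 -m pendant '[1,36,-22,-1,0,0,0.037, 1,35,-24,-1,0,0,0.037, 1,34,-25,-1,0,0,0.037, 1,33,-26,-1,0,0,0.037, 1,32,-27,-1,0,0,0.037, 1,31,-29,-1,0,0,0.037, 1,30,-30,-1,0,0,0.037, 1,29,-31,-1,0,0,0.037]'
python3 -m pendant '[1,28,-32,-1,0,0,0.037, 1,27,-33,-1,0,0,0.037, 1,26,-34,-1,0,0,0.037, 1,-2,-36,8,0,0,0.03, 1,-3,-36,8,0,0,0.03, 1,-5,-36,8,0,0,0.03, 1,-6,-36,8,0,0,0.03, 1,-7,-36,8,0,0,0.03]'
python3 -m pendant '[1,-8,-35,8,0,0,0.03, 1,-9,-35,8,0,0,0.03, 1,-10,-35,8,0,0,0.03, 1,-11,-35,7,0,0,0.03, 1,-12,-34,7,0,0,0.03, 1,-13,-34,7,0,0,0.03, 1,-14,-33,7,0,0,0.03, 1,-15,-33,7,0,0,0.03]'
python3 - <<'E'
from h import *
import pickle
d=grab('wrist','w1');pickle.dump(d,open('w1.pkl','wb'))
s=ctrl.state();print(s['clock'],s['q'],s['wrist_force'])
for n,p in [('hole',[.5438,.2472,.056]),('grip',[.4857,.2688,.054])]: print(n,proj(d,np.array(p)))
plan([(np.array([.4857,.2688,.15]),gripR(yaw),1)])
E
```

```text
clock: 0.95
tcp_pos: [0.4587, -0.3046, 0.2502]
tool_rot: [[0.991, 0.137, -0.0], [0.137, -0.991, -0.0], [-0.0, 0.0, -1.0]]
wrist_force: [-0.3, -0.8, -0.7]
grip_width: 1.002
grip_force: 0.0
clock: 1.75
tcp_pos: [0.511, -0.0173, 0.2128]
tool_rot: [[0.992, -0.123, -0.0], [-0.123, -0.992, -0.0], [-0.0, 0.0, -1.0]]
wrist_force: [0.8, 0.1, 0.3]
grip_width: 1.0
grip_force: 0.0
clock: 2.55
tcp_pos: [0.4832, 0.2708, 0.1539]
tool_rot: [[0.935, -0.356, 0.0], [-0.356, -0.935, -0.0], [0.0, 0.0, -1.0]]
wrist_force: [1.0, -0.1, -0.7]
grip_width: 1.007
grip_force: 0.0
2.6 [   3.02072453   14.29666039  -40.41749218  102.15822225    9.67294626
   67.0649546  -150.77380245] [-0.86911837  4.96419739  1.06682399]
hole (np.float64(327.20822163906564), np.float64(134.21248425648474))
grip (np.float64(327.73508327405364), np.float64(232.37087034248114))
[1.0, 8.3, 6.9, 3.1, -0.004, 0.004, -0.001]
-> [0.4857 0.2688 0.15  ]
```

View pics/w1.png

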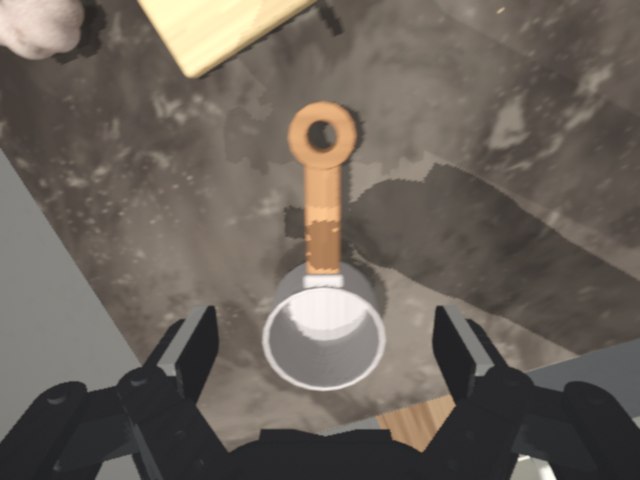

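The wrist view shows the handle upright in the image, with the hole at (321.5,134.5) and the bar around column 323. The arm was still settling, so I let it rest and measure again.

```bash
python3 -m pendant '[1,0,0,0,0,0,0, 1,0,0,0,0,0,0, 1,0,0,0,0,0,0, 1,0,0,0,0,0,0, 1,0,0,0,0,0,0, 1,0,0,0,0,0,0, 1,0,0,0,0,0,0, 1,0,0,0,0,0,0]'
cat > wm.py <<'E'
from h import *
import pickle,sys
def wmeas(d):
    hsv=cv2.cvtColor(d['frame'],cv2.COLOR_RGB2HSV)
    m=cv2.inRange(hsv,(5,110,60),(20,255,255)); m[:, :200]=0; m[:, 450:]=0; m[300:]=0
    cs,hi=cv2.findContours(m,cv2.RETR_CCOMP,cv2.CHAIN_APPROX_NONE)
    best=None
    for q,hh in zip(cs,hi[0]):
        M=cv2.moments(q)
        if hh[3]>=0 and M['m00']>150: best=(M['m10']/M['m00'],M['m01']/M['m00'],M['m00'])
    ctr=[]
    for r in range(180,260,4):
        c=np.where(m[r])[0]
        if len(c)>10: ctr.append((r,c.min()/2+c.max()/2,c.max()-c.min()+1))
    return best,np.array(ctr)
if __name__=='__main__':
    d=grab('wrist');pickle.dump(d,open(sys.argv[1],'wb'))
    b,c=wmeas(d);print(b,c[[0,-1]]);s=ctrl.state();print(s['tcp_pos'].round(4),s['q'].round(1))
    h=plane(d,b[0],b[1],.056-.005); print('hole',h)
    pts=np.array([plane(d,x,r,.054) for r,x,_ in c]);v=pts[0]-pts[-1];print('bar',pts[0],pts[-1],'yaw',np.arctan2(v[1],v[0]))
    v=h-pts.mean(0);print('yaw hole-bar',np.arctan2(v[1],v[0]))
E
python3 wm.py w2.pkl
```

```text
clock: 3.4
tcp_pos: [0.4836, 0.2696, 0.1543]
tool_rot: [[0.935, -0.354, 0.0], [-0.354, -0.935, -0.0], [0.0, 0.0, -1.0]]
wrist_force: [0.0, -0.9, -0.3]
grip_width: 1.001
grip_force: 0.0
(322.4326241134752, 134.65431251429877, 728.5) [[180.  322.5  34. ]
 [256.  323.5  32. ]]
[0.4836 0.2696 0.1543] [   3.5   14.   -40.   102.2    9.7   67.2 -150.3]
hole [0.54459346 0.24903636 0.051     ]
bar [0.51927048 0.25862305 0.054     ] [0.4714112  0.27615648 0.054     ] yaw -0.351168936633864
yaw hole-bar -0.35800102060148037
```

```bash
python3 -m pendant '[1,1,-1,20,0,0,0, 1,1,0,20,0,0,0, 1,0,0,20,0,0,0, 1,0,0,20,0,0,0, 1,0,0,15,0,0,0, 1,0,0,12,0,0,0, 1,0,0,6,0,0,0, 1,0,0,3,0,0,0]'
python3 -m pendant '[0,0,0,0,0,0,0, 0,0,0,0,0,0,0, 0,0,0,0,0,0,0, 0,0,0,0,0,0,0, 0,0,0,0,0,0,0, 0,0,0,0,0,0,0, 0,0,0,0,0,0,0, 0,0,0,0,0,0,0]'
```

```text
clock: 4.25
tcp_pos: [0.4858, 0.2701, 0.0379]
tool_rot: [[0.935, -0.354, -0.0], [-0.354, -0.935, -0.0], [-0.0, 0.0, -1.0]]
wrist_force: [-0.5, 0.1, 0.8]
grip_width: 0.999
grip_force: 0.0
clock: 5.05
tcp_pos: [0.4863, 0.2699, 0.0387]
tool_rot: [[0.935, -0.354, 0.001], [-0.354, -0.935, -0.0], [0.001, -0.0, -1.0]]
wrist_force: [0.7, -0.6, 3.9]
grip_width: 0.244
grip_force: 61.4
```

```bash
cat >> h.py <<'E'
psi=0.151;s2=np.sqrt(.5)
a_=np.array([-np.cos(psi)*s2,-np.sin(psi)*s2,s2]); cx_=np.array([np.cos(psi)*s2,np.sin(psi)*s2,s2])
Rh=np.c_[cx_,np.cross(-a_,cx_),-a_]
T=np.array([.651,.1229,.2708]); HT=np.array([.062,0,-.0075])  # hole in tool frame
def tcp_for(dist): return T+a_*dist-Rh@HT
E
python3 - <<'E'
from h import *
print(tcp_for(.035),tcp_for(-.055),Rh)
plan([(np.array([.47,.26,.22]),gripR(-.354),6),(np.array([.5,.11,.25]),Rh,10),(tcp_for(.035),Rh,6)],g=0)
E
```

```text
[0.58843407 0.11338008 0.24640482] [0.65134953 0.12295318 0.18276521] [[ 0.69906072  0.15042683  0.69906072]
 [ 0.10636783 -0.98862115  0.10636783]
 [ 0.70710678  0.         -0.70710678]]
[0, -1.9, 2.5, -30.2, -0.0, -0.0, -0.001]
[0, -1.9, 2.5, -30.2, -0.0, -0.0, -0.001]
[0, -1.9, 2.5, -30.2, -0.0, -0.0, -0.002]
[0, -2.0, 2.5, -30.2, -0.0, -0.0, -0.001]
[0, -1.9, 2.5, -30.3, -0.0, -0.0, -0.002]
[0, -2.0, 2.4, -30.2, -0.0, -0.001, -0.001]
-> [0.47 0.26 0.22]
[0, 8.0, 13.0, -3.0, 0.02, 0.077, -0.048]
[0, 7.6, 13.4, -2.7, 0.02, 0.077, -0.048]
[0, 7.2, 13.6, -2.4, 0.02, 0.077, -0.048]
[0, 6.7, 13.9, -2.1, 0.02, 0.077, -0.048]
[0, 6.1, 14.2, -1.9, 0.02, 0.077, -0.048]
[0, 5.6, 14.5, -1.7, 0.02, 0.077, -0.048]
[0, 5.0, 14.7, -1.6, 0.02, 0.077, -0.048]
[0, 4.4, 14.9, -1.6, 0.019, 0.076, -0.048]
[0, 3.8, 15.0, -1.5, 0.02, 0.077, -0.048]
[0, 3.2, 15.2, -1.6, 0.019, 0.076, -0.047]
-> [0.4999 0.11   0.25  ]
[0, 9.9, 1.7, 10.8, 0.0, 0.0, -0.0]
[0, 10.0, 1.6, 10.8, 0.0, 0.0, -0.0]
[0, 9.9, 1.7, 10.8, 0.0, 0.0, -0.0]
[0, 10.0, 1.6, 10.8, 0.0, 0.0, -0.0]
[0, 9.9, 1.7, 10.8, 0.0, 0.0, -0.0]
[0, 10.0, 1.6, 10.8, 0.0, 0.0, -0.0]
-> [0.5885 0.1134 0.2464]
```

```bash
python3 -m pendant '[0,0,0,-15,0,0,0, 0,-2,2,-28,0,0,0, 0,-2,3,-30,0,0,0, 0,-2,3,-30,0,0,0, 0,-2,3,-30,0,0,0, 0,-2,2,-30,0,0,0, 0,-2,2,-18,0,0,0, 0,0,0,0,0,0,0]'
python3 -m pendant '[0,8,13,-3,0.02,0.077,-0.048, 0,8,13,-3,0.02,0.077,-0.048, 0,7,14,-2,0.02,0.077,-0.048, 0,7,14,-2,0.02,0.077,-0.048, 0,6,14,-2,0.02,0.077,-0.048, 0,6,14,-2,0.02,0.077,-0.048, 0,5,15,-2,0.02,0.077,-0.048, 0,4,15,-2,0.02,0.077,-0.048]'
python3 -m pendant '[0,4,15,-2,0.02,0.077,-0.048, 0,3,15,-2,0.02,0.077,-0.048, 0,0,0,0,0,0,0, 0,0,0,0,0,0,0, 0,0,0,0,0,0,0, 0,0,0,0,0,0,0, 0,0,0,0,0,0,0, 0,0,0,0,0,0,0]'
python3 - <<'E'
from h import *
s=ctrl.state();print(s['q'].round(1),s['wrist_torque'])
plan([(tcp_for(.035),Rh,8)],g=0)
E
```

```text
clock: 5.85
tcp_pos: [0.4701, 0.2612, 0.2225]
tool_rot: [[0.935, -0.354, 0.005], [-0.354, -0.935, 0.002], [0.004, -0.003, -1.0]]
wrist_force: [0.2, 1.2, -2.0]
grip_width: 0.242
grip_force: 60.8
clock: 6.65
tcp_pos: [0.5058, 0.152, 0.2379]
tool_rot: [[0.837, 0.006, 0.547], [-0.012, -1.0, 0.028], [0.547, -0.03, -0.837]]
wrist_force: [-3.0, -3.9, 4.0]
grip_width: 0.243
grip_force: 60.8
clock: 7.45
tcp_pos: [0.5409, 0.1363, 0.2318]
tool_rot: [[0.749, 0.102, 0.655], [0.078, -0.995, 0.065], [0.658, 0.002, -0.753]]
wrist_force: [0.5, 1.3, -2.4]
grip_width: 0.243
grip_force: 60.8
[ -13.4  -17.2   -9.5  130.3   18.7   28.4 -120.9] [-0.07452269  0.86024205 -0.03748594]
[0, 5.4, 3.5, 2.3, 0.004, 0.008, -0.004]
[0, 5.4, 3.5, 2.4, 0.004, 0.008, -0.004]
[0, 5.4, 3.5, 2.4, 0.004, 0.009, -0.004]
[0, 5.3, 3.5, 2.4, 0.005, 0.008, -0.004]
[0, 5.3, 3.6, 2.4, 0.004, 0.009, -0.004]
[0, 5.2, 3.6, 2.5, 0.005, 0.008, -0.005]
[0, 5.2, 3.7, 2.5, 0.004, 0.009, -0.004]
[0, 5.2, 3.6, 2.5, 0.005, 0.008, -0.005]
-> [0.5884 0.1134 0.2464]
```

The elbow came up against the joint 2 limit close in. Moving forward relieves it, so I carry on to the pre-thread pose.

```bash
python3 -m pendant '[0,5,3,3,0.004,0.008,-0.004, 0,5,3,3,0.004,0.008,-0.004, 0,5,4,3,0.004,0.008,-0.004, 0,5,4,2,0.004,0.008,-0.004, 0,5,4,2,0.004,0.008,-0.004, 0,6,4,2,0.004,0.008,-0.004, 0,0,0,0,0,0,0, 0,0,0,0,0,0,0]'
python3 - <<'E'
from h import *
s=ctrl.state();print(s['q'].round(1))
plan([(tcp_for(.035),Rh,4)],g=0)
E
```

```text
clock: 8.25
tcp_pos: [0.5761, 0.1183, 0.2412]
tool_rot: [[0.714, 0.136, 0.687], [0.099, -0.991, 0.094], [0.693, 0.001, -0.721]]
wrist_force: [0.2, 0.6, -0.9]
grip_width: 0.245
grip_force: 60.8
[ -14.7  -15.1   -3.5  129.    16.3   23.5 -113. ]
[0, 3.0, 1.6, 1.1, 0.003, 0.005, -0.002]
[0, 3.0, 1.7, 1.1, 0.003, 0.005, -0.003]
[0, 2.9, 1.6, 1.1, 0.002, 0.005, -0.002]
[0, 2.9, 1.7, 1.0, 0.003, 0.005, -0.003]
-> [0.5884 0.1134 0.2464]
```

```bash
python3 -m pendant '[0,3,2,1,0.003,0.005,-0.003, 0,3,2,1,0.003,0.005,-0.003, 0,3,2,1,0.003,0.005,-0.003, 0,3,1,1,0.002,0.005,-0.003, 0,0,0,0,0,0,0, 0,0,0,0,0,0,0, 0,0,0,0,0,0,0, 0,0,0,0,0,0,0]'
python3 - <<'E'
from h import *
import pickle
ds={n:grab(n) for n in('scene','top','wrist')}
pickle.dump(ds,open('d3.pkl','wb'))
s=ctrl.state();p=np.array(s['tcp_pos']);R=np.array(s['tool_rot']);print(s['q'].round(1),p,R.round(3))
H=p+R@HT;ims=[]
for n in('scene','top','wrist'):
    d=ds[n];c=np.array(proj(d,H));t=np.array(proj(d,T));print(n,'hole',c.round(1),'tip',t.round(1))
    if n!='wrist':
        u,v=((c+t)/2-[33,37]).astype(int)
        im=cv2.cvtColor(d['frame'],cv2.COLOR_RGB2BGR)[v:v+75,u:u+66];print('crop',u,v)
        ims.append(cv2.resize(im,None,fx=6,fy=6,interpolation=cv2.INTER_CUBIC))
cv2.imwrite('pics/c3.png',np.hstack(ims));cv2.imwrite('pics/w3.png',cv2.cvtColor(ds['wrist']['frame'],cv2.COLOR_RGB2BGR))
E
```

```text
clock: 9.05
tcp_pos: [0.5883, 0.1131, 0.2467]
tool_rot: [[0.699, 0.153, 0.699], [0.109, -0.988, 0.107], [0.707, 0.002, -0.707]]
wrist_force: [0.1, -1.0, -2.0]
grip_width: 0.243
grip_force: 60.8
[ -15.7  -14.4   -0.9  128.5   14.7   21.9 -109.3] [0.58830715 0.11306599 0.2467647 ] [[ 0.698  0.152  0.699]
 [ 0.109 -0.988  0.107]
 [ 0.707  0.001 -0.707]]
scene hole [329.4 189.1] tip [336.7 191.2]
crop 300 153
top hole [308.4 208.5] tip [306.9 199.2]
crop 274 166
wrist hole [327.2 171.3] tip [326.5 156.7]
```

View pics/c3.png

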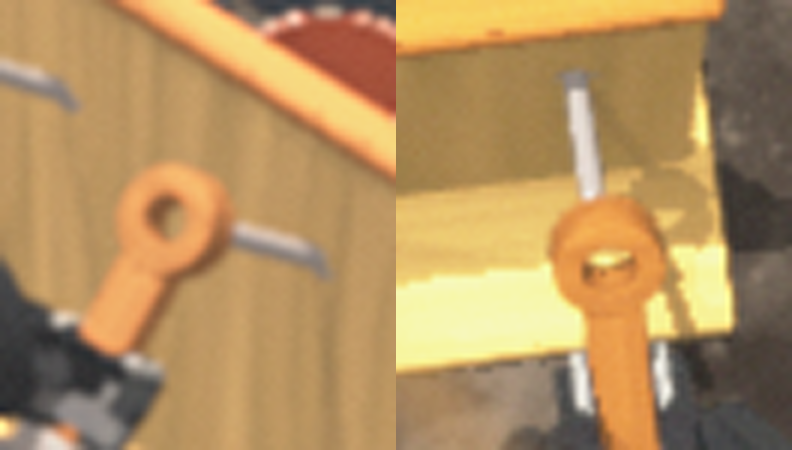

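View pics/w3.png

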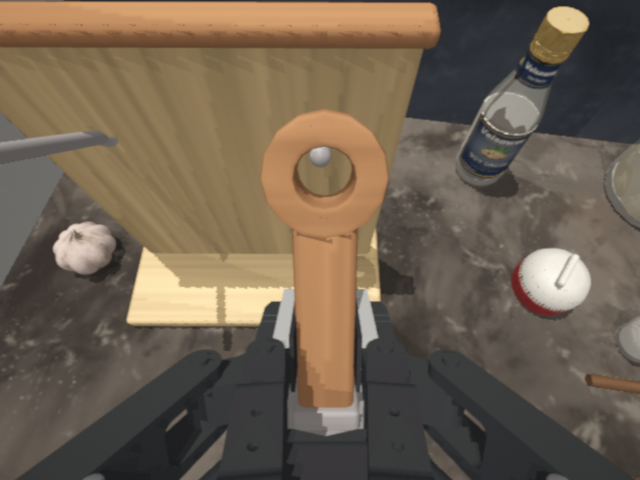

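The hole is at wrist (323,172) and the rod tip shows through it at (320,156). The scene and top crops agree with the prediction to about 1 px, which suggests a 1.5 mm shift along tool -y. I advance slowly.

```bash
python3 -m pendant '[0,0,-1.5,5,0,0,0, 0,0,0,7,0,0,0, 0,0,0,7,0,0,0, 0,0,0,7,0,0,0, 0,0,0,7,0,0,0, 0,0,0,7,0,0,0, 0,0,0,5,0,0,0, 0,0,0,0,0,0,0]'
python3 - <<'E'
from h import *
d=grab('wrist','w4');s=ctrl.state();print(s['wrist_force'],s['q'].round(1))
cv2.imwrite('pics/w4c.png',cv2.resize(cv2.cvtColor(d['frame'],cv2.COLOR_RGB2BGR)[80:280,220:440],None,fx=2.5,fy=2.5))
plan([(tcp_for(-.01),Rh,1)])
E
```

```text
clock: 10.0
tcp_pos: [0.6197, 0.1192, 0.2139]
tool_rot: [[0.699, 0.152, 0.698], [0.109, -0.988, 0.106], [0.706, 0.002, -0.708]]
wrist_force: [-0.3, 0.1, -1.3]
grip_width: 0.24
grip_force: 60.8
[ 0.2251142  -0.01170063 -2.11123055] [ -13.9   -7.7   -2.2  127.1   17.9   16.6 -112.5]
[1.0, 0.2, 1.1, -0.0, -0.0, 0.001, 0.002]
-> [0.6199 0.1181 0.2146]
```

View pics/w4c.png

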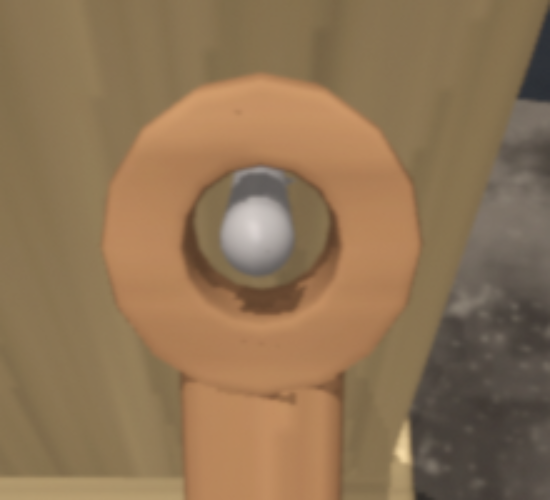

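The rod tip is inside the hole and centred (crop 258,232, hole 262,235), with almost no contact force. I slide on down.

```bash
python3 -m pendant '[0,0,0,6,0,0,0, 0,0,0,6,0,0,0, 0,0,0,6,0,0,0, 0,0,0,6,0,0,0, 0,0,0,6,0,0,0, 0,0,0,6,0,0,0, 0,0,0,0,0,0,0, 0,0,0,0,0,0,0]'
python3 -c "
from h import *
s=ctrl.state();print(s['q'].round(1));plan([(tcp_for(-.055),Rh,1)])"
```

```text
clock: 10.85
tcp_pos: [0.6448, 0.123, 0.1892]
tool_rot: [[0.699, 0.152, 0.699], [0.109, -0.988, 0.107], [0.707, 0.001, -0.707]]
wrist_force: [0.0, 1.2, -2.5]
grip_width: 0.242
grip_force: 60.8
[ -12.5   -2.4   -3.2  125.6   22.3   13.  -116.8]
[1.0, -0.0, 1.1, 9.1, -0.0, 0.0, 0.002]
-> [0.6513 0.1229 0.1828]
```

```bash
python3 -m pendant '[0,0,0,2,0,0,0, 0,0,0,2,0,0,0, 0,0,0,2,0,0,0, 0,-1,0,0,0,0,0, 0,-1,0,0,0,0,0, 0,-1,0,0,0,0,0, 0,0,0,0,0,0,0, 0,0,0,0,0,0,0]'
python3 -m pendant '[0.3,0,0,0,0,0,0, 0.35,0,0,0,0,0,0, 0.4,0,0,0,0,0,0, 0.5,0,0,0,0,0,0, 0.6,0,0,0,0,0,0, 0.6,0,0,0,0,0,0, 0.6,0,0,0,0,0,0, 0.6,0,0,0,0,0,0]'
python3 - <<'E'
from h import *
d=grab('wrist','w5')
E
```

```text
clock: 11.65
tcp_pos: [0.6468, 0.1234, 0.1832]
tool_rot: [[0.698, 0.152, 0.699], [0.109, -0.988, 0.107], [0.707, 0.001, -0.707]]
wrist_force: [0.2, 0.3, -1.7]
grip_width: 0.241
grip_force: 60.8
clock: 12.45
tcp_pos: [0.6469, 0.1235, 0.1832]
tool_rot: [[0.698, 0.152, 0.699], [0.109, -0.988, 0.107], [0.707, 0.001, -0.707]]
wrist_force: [0.4, -0.0, -0.2]
grip_width: 0.6
grip_force: 0.0
```

View pics/w5.png

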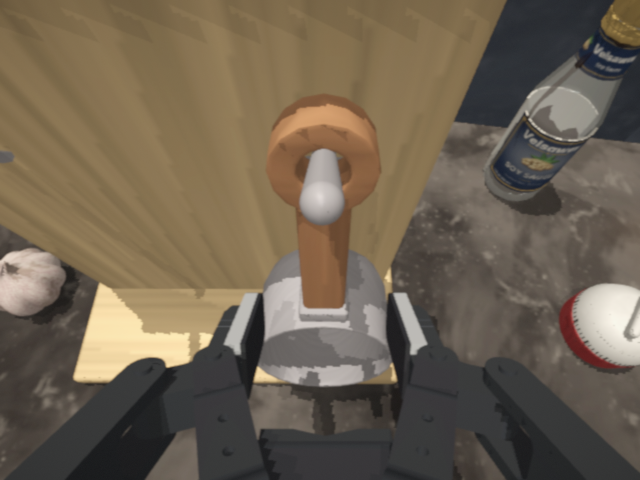

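The cup hangs on the rod (tip at 322,203 through the eye) with the handle clear of the open fingers. I open wider and back out along the tool axis.

```bash
python3 -m pendant '[0.7,0,0,-2,0,0,0, 0.8,0,0,-5,0,0,0, 0.8,0,0,-8,0,0,0, 0.8,0,0,-10,0,0,0, 0.8,0,0,-15,0,0,0, 0.8,0,0,-18,0,0,0, 0.8,0,0,-18,0,0,0, 0.8,0,0,-14,0,0,0]'
python3 -m pendant '[0.8,-8,0,-8,0,0,0, 0.8,-5,0,-5,0,0,0, 0.8,0,0,0,0,0,0, 0.8,0,0,0,0,0,0, 0.8,0,0,0,0,0,0, 0.8,0,0,0,0,0,0, 0.8,0,0,0,0,0,0, 0.8,0,0,0,0,0,0]'
python3 -m pendant '[0.8,0,0,0,0,0,0, 0.8,0,0,0,0,0,0, 0.8,0,0,0,0,0,0, 0.8,0,0,0,0,0,0, 0.8,0,0,0,0,0,0, 0.8,0,0,0,0,0,0, 0.8,0,0,0,0,0,0, 0.8,0,0,0,0,0,0]'
python3 - <<'E'
from h import *
a=grab('scene')['frame'].astype(int);w=grab('wrist','w6')['frame']
for i in range(4): b=grab('scene')['frame'].astype(int)
print('moving px',(abs(a-b).max(2)>25).sum(),ctrl.state()['q'].round(1))
c=lambda f:cv2.cvtColor(f.astype(np.uint8),cv2.COLOR_RGB2BGR)
cv2.imwrite('pics/end.png',np.hstack([cv2.resize(c(b)[130:380,240:440],(400,500)),cv2.resize(c(w)[:, 120:504],(400,500))]))
E
```

```text
clock: 13.3
tcp_pos: [0.5831, 0.1138, 0.2485]
tool_rot: [[0.697, 0.153, 0.7], [0.108, -0.988, 0.107], [0.708, 0.001, -0.706]]
wrist_force: [-0.3, -0.2, -0.4]
grip_width: 0.805
grip_force: 0.0
clock: 14.1
tcp_pos: [0.5673, 0.1117, 0.2463]
tool_rot: [[0.699, 0.153, 0.699], [0.109, -0.988, 0.107], [0.707, 0.001, -0.707]]
wrist_force: [0.6, 0.1, 1.0]
grip_width: 0.799
grip_force: 0.0
clock: 14.9
tcp_pos: [0.5672, 0.1114, 0.2461]
tool_rot: [[0.699, 0.152, 0.699], [0.109, -0.988, 0.106], [0.707, 0.002, -0.707]]
wrist_force: [-0.8, 0.6, -0.0]
grip_width: 0.799
grip_force: 0.0
moving px 5 [  -8.6  -17.2   -7.6  130.5    9.2   22.2 -105.1]
```

View pics/end.png

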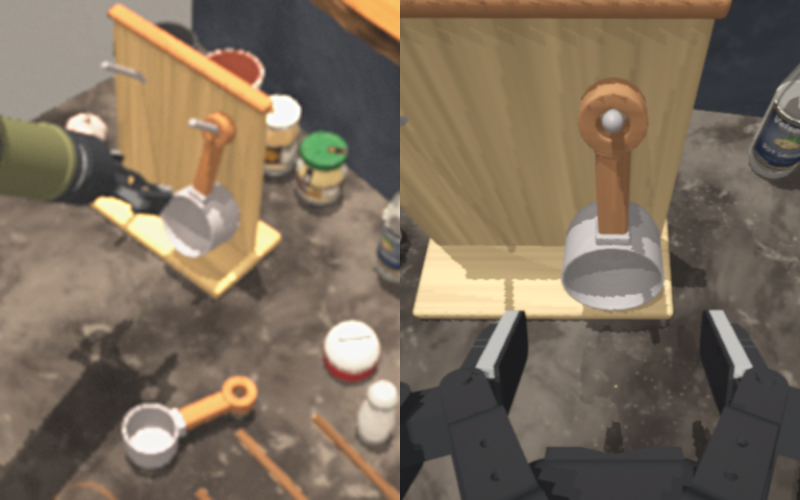

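The cup hangs still near the rod's foot, the gripper is clear with no force on it, and the other things are undisturbed.

```bash
python3 -c "
from station import ctrl
print(ctrl.sign_off())"
```

```text
the job is handed in; nothing more can be done
None
```

The large measuring cup hangs still, well down the stand's right-hand arm, with the gripper clear; nothing else was moved, and the job was handed in at about 15 s of the 50 s allowed.

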